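# Set the wax models on their casting boards

### The arm

A 7-joint arm with a two-finger parallel gripper is mounted at the origin on the work surface. World frame = base frame: x ahead of the robot, y to its left, z up, the work surface at z = 0. Lengths are in m, angles in rad, forces in N, time in s.
With the tool pointing down it reaches from about 0.4 to 0.85 m from the base axis. Payload 10.4 kg.
Tool frame: the origin (TCP) lies on the centre line of the jaws, within the pads' length; the fingertips stand 17 mm ahead of it and the grasp point (between the pads) lies 2 mm behind it; z points along the fingers, y is the line along which they close (so a half turn about z gives the same grasp; the last joint's range is limited). The gripper opens to 85 mm and grips with 20 to 120 N. Pads are 22 mm wide; open, the fingers measure 114 mm over their backs; the gripper's body (76 mm by 85 mm) begins 54 mm behind the grasp point. The pads swing forward as they close: fully open they stand 13 mm farther back than shut.
Start: joints at [-1.178, 0.332, -0.065, 1.46, 0.022, 1.35, -0.088], TCP at [0.252, 0.572, 0.248] pointing down, gripper open.
Joint ranges: [-2.6, 2.6], [-0.5, 2.12], [-1.47, 1.34], [0.16, 2.42], [-1.27, 4.41], [0.06, 2.06], [-2.6, 2.6]. Speed limits (rad/s): [2.22, 2.22, 2.79, 2.79, 3.14, 3.14, 3.14].

### API

Orientations are given as a unit quaternion [x, y, z, w].
In Python, from workcell import sensors, imaging, order, spotter gives the robot as it stands. The module is installed in compiled form; this text tells all that it offers.
- The arm moves only by the shell command python3 -m inch 'ROWS' [FORCE]. ROWS is JSON, a list that holds one entry, the list of rows, each a list of 7 numbers: the shift along the tool's x, y, z in m, then the turn, a rotation vector about the tool's x, y, z in rad, then the closure, from -1 (fully open) to 1 (shut). In form: [[[x, y, z, ax, ay, az, hand], ...]]. A call has 1 to 10 rows; each row is the pose to reach, as a shift and turn from the pose commanded when the call began, along the tool's axes at that moment; what a row does not reach only later rows make up. A row lasts 1/10 s, in which the tool goes at most 50 mm and 8.59 degrees, less where a joint would pass 70% of its speed; a pose out of reach is approached as far as the arm can. A call with a gripper value outside its range is refused whole. The fingers move at their own pace and stop on an object; FORCE is the grip in N (left out, the last holds). Time passes only in rows, so rows that repeat a pose let the fingers close. It gives the time, the measured TCP pose, the force, the opening and the grip force at its end, in the units of the state.
- sensors.get_obs(): the state, without advancing time (a new reading comes with each control period).
- imaging.camera(name): name is "scene" or "top" or "wrist"; returns the picture (400x640x3 uint8, blue, green, red); there is no depth.
- imaging.calibration(name): a dict with "mtx" (3x3 intrinsics, pixels), "D" ([k1, k2, p1, p2, k3] as OpenCV has them; the pictures are not rectified), "R" (3x3) and "t" (3): a world point X has camera coordinates R X + t; the wrist camera has in their place "tool_from_camera" (4x4, takes a point from camera to tool coordinates, whose origin is the TCP and whose axes are the flange's). Camera axes: x right, y down, z forward; pixel columns grow to the right and rows downward; lengths in m; the calibration is good to about 2 mm. A picture is of the moment at which its call begins: read the wrist's pose just before it. calibration takes no time and is no camera call.
- order.hand_in(): hands the job in; it is judged then, once.
Trained networks look in the newest picture that a camera, given by its name, has taken for a name from the list of things; names that differ only in an ending like _2 or _b are one class to them, and where a whole thing is asked for, a point or a joint stands for the part that bears it (a point fixed in the world has none). Each returns a list of dicts, best first, with "conf" (0 to 1); they miss things now and then, are a little off and sometimes report something else, mostly with a low value. They report only what shows in the picture. A call takes as long as a camera call. They do not tell look-alikes from the thing itself.
- spotter.look_for(label, camera): "pixel" ([column, row] in pixels, amid what is visible of it).
The state is a dict: "clock": time; "joint_pos": joint angles; "joint_velocities": joint speeds; "tau": joint torques, N m; "position": TCP position; "ee_rot": TCP orientation; "ft_force": force on the tool from outside, world axes, zero at the start; "torque": the same for the moment, N m; "grip_width": opening from 0.0 (shut) to 1.0 (fully open); "grasp_force": force on a finger pad.
Only numpy, scipy, OpenCV 4.12 (cv2) and the standard library are available. Lean on these libraries where they do the work, as an engineer would, in place of code of your own. Each camera call takes 0.05 s, during which the arm holds its last target. There are 200 camera calls.

### The job

Stand each of the four wax models on the wooden casting board whose black outline has the shape of its white plinth (round, square, cross or oblong), upright, centred on the outline and turned to fit it. Set them down gently: do not drop them or tip them over, and leave the tape roll and the green pot where they are.

Things in the scene. Friction and masses are not known exactly. Their poses are not given: they have to be found in the camera images.
- figure: Dark red wax robed figure on a ROUND white plinth, 56 mm diameter, 14 mm high; 97 mm tall in all. Its body is an upright cylinder, 34 mm diameter, from 34 to 74 mm above the underside (grip about 60 mm up), flaring to 48 mm below that; a round head on top. Loose, upright, about 0.2 kg. Origin: centre of the plinth's underside, z up.
- bust: Dark red wax bust on a SQUARE white plinth, 50 x 50 mm, 14 mm high; 95 mm tall in all. The chest is a block 28 mm (x) by 42 mm (y), from 14 to 58 mm above the underside (grip across y, 45 mm up); a round head on top looks to -x. Plinth sides along x and y. Loose, upright, about 0.2 kg. Origin: centre of the plinth's underside, z up.
- finial: Dark red wax pinnacle on a CROSS-shaped white plinth, arms along x and y, 68 mm tip to tip, 24 mm wide, 14 mm high; 102 mm tall in all. Its shaft is a square post 26 x 26 mm, sides along x and y, from 14 to 76 mm above the underside (grip about 60 mm up). Loose, upright, about 0.2 kg. Origin: centre of the plinth's underside, z up.
- cat: Dark red wax lying cat on an OBLONG white plinth, 74 mm (x) by 36 mm (y), 14 mm high; 75 mm tall in all. Its body is a block 56 mm (x, middle at x = +3) by 28 mm (y), from 14 to 48 mm above the underside (grip across y, 40 mm up); 26 mm head at x = -22 mm, top at 69 mm. Loose, upright, about 0.2 kg. Origin: centre of the plinth's underside, z up.
- board_round: Casting board with a ROUND black outline. Light wood, 96 x 96 x 8 mm, fixed. The black line is painted, 4 mm wide, 2.5 mm outside the plinth's edge, flat. Origin: centre of the board's underside, under the outline's centre; top at z = 8 mm; x and y along the board's edges.
- board_square: Casting board with a SQUARE black outline, sides along x and y. Light wood, 96 x 96 x 8 mm, fixed. The black line is painted, 4 mm wide, 2.5 mm outside the plinth's edge, flat. Origin: centre of the board's underside, under the outline's centre; top at z = 8 mm; x and y along the board's edges.
- board_cross: Casting board with a CROSS-shaped black outline, arms along x and y. Light wood, 96 x 96 x 8 mm, fixed. The black line is painted, 4 mm wide, 2.5 mm outside the plinth's edge, flat. Origin: centre of the board's underside, under the outline's centre; top at z = 8 mm; x and y along the board's edges.
- board_oblong: Casting board with an OBLONG black outline, long side along x. Light wood, 96 x 96 x 8 mm, fixed. The black line is painted, 4 mm wide, 2.5 mm outside the plinth's edge, flat. Origin: centre of the board's underside, under the outline's centre; top at z = 8 mm; x and y along the board's edges.
- tape: Bystander: roll of brown tape lying flat, 84 mm outside diameter, 45 mm high, on the table beyond the work. Loose. Origin: centre of its underside.
- pot: Bystander: open light-green cooking pot, 120 mm across the rim, 188 mm along its y over two black side handles, 75 mm high, on the table to the right (-y) of the work. Loose. Origin: centre of its underside.
Things that resemble listed ones, but are neither listed nor needed, are in the scene too. What is shaped like the cat but orange or purple is not meant.

How it is judged:
By the outcome, as a careful person would: the job done as asked, in the order asked, and still so for the second after the job is handed in, with the robot touching nothing.
It also fails if it takes over 112 s, if anything falls off the work surface, if the arm or the gripper's body presses on something with over 40 N, if the wrist force passes 120 N, or if a joint passes its speed limit or range.

## Working session

There is one attempt and no reset: what is moved stays moved. The work goes in short steps, Python scripts to look and compute and a shell command to move; the robot and the scene stay as the last step left them, time stands still between calls to the robot, and variables do not carry over. Pictures are saved under pics/ and viewed, at most 16 in all, crops included, and the job is handed in when it is done.

```bash
mkdir -p pics
python3 - <<'E'
from workcell import sensors, imaging, spotter
import cv2
o=sensors.get_obs()
print({k:o[k] for k in("clock","position","ee_rot","grip_width","ft_force")})
for c in("top","scene"):
    cv2.imwrite(f"pics/{c}0.png",imaging.camera(c))
    k=imaging.calibration(c);print(c,k)
print(imaging.calibration("wrist"))
for n in"figure bust finial cat board_round board_square board_cross board_oblong tape pot".split():
    print(n,[(r["pixel"],round(r["conf"],2)) for r in spotter.look_for(n,"top")][:4])
E
```

```text
{'clock': 0.0, 'position': array([0.25230531, 0.57140577, 0.24750762]), 'ee_rot': array([ 2.06382107e-01,  9.78471199e-01, -7.25147922e-04, -1.14978520e-04]), 'grip_width': 1.0022908482873294, 'ft_force': array([ 0.26476664, -0.57967688, -0.15727551])}
top {'mtx': array([[371.42465182,   0.        , 321.67100613],
       [  0.        , 371.42465182, 199.78546925],
       [  0.        ,   0.        ,   1.        ]]), 'D': array([-0.00940998,  0.        ,  0.        ,  0.        ,  0.        ]), 'R': array([[ 1.91938404e-02, -9.99813228e-01,  2.25938723e-03],
       [-9.88355925e-01, -1.93149599e-02, -1.50928781e-01],
       [ 1.50944232e-01,  6.63824175e-04, -9.88542057e-01]]), 't': array([-0.037623  ,  0.60028124,  1.21734269])}
scene {'mtx': array([[473.82662625,   0.        , 319.64841791],
       [  0.        , 473.82662625, 197.39214021],
       [  0.        ,   0.        ,   1.        ]]), 'D': array([-0.02468633,  0.        ,  0.        ,  0.        ,  0.        ]), 'R': array([[-0.61491116,  0.78843892,  0.01575877],
       [ 0.5498782 ,  0.44300797, -0.70808044],
       [-0.5
[... 351 characters left out ...]
: array([[-2.44545390e-04, -9.57379818e-01, -2.88831827e-01,
         7.37628213e-02],
       [ 9.99999957e-01, -2.81023522e-04,  8.48274572e-05,
         4.77968854e-04],
       [-1.62380633e-04, -2.88831793e-01,  9.57379846e-01,
        -1.26144965e-01],
       [ 0.00000000e+00,  0.00000000e+00,  0.00000000e+00,
         1.00000000e+00]])}
figure [([224.3, 243.4], 0.65)]
bust [([340.6, 244.3], 0.61)]
finial [([338.3, 201.2], 0.7)]
cat [([180.4, 218.3], 0.65), ([241.8, 163.7], 0.59), ([236.9, 193.6], 0.49)]
board_round [([291.2, 189.4], 0.91)]
board_square [([395.8, 242.2], 0.84)]
board_cross [([285.4, 247.2], 0.89)]
board_oblong []
tape [([311.3, 150.4], 0.57)]
pot [([466.1, 230.8], 0.96)]
```

Run:
```python
import cv2
a=cv2.imread("pics/top0.png")[110:310,130:430]
cv2.imwrite("pics/top0c.png",cv2.resize(a,(800,533),interpolation=cv2.INTER_CUBIC))
```

```text
(no output)
```

View pics/top0c.png

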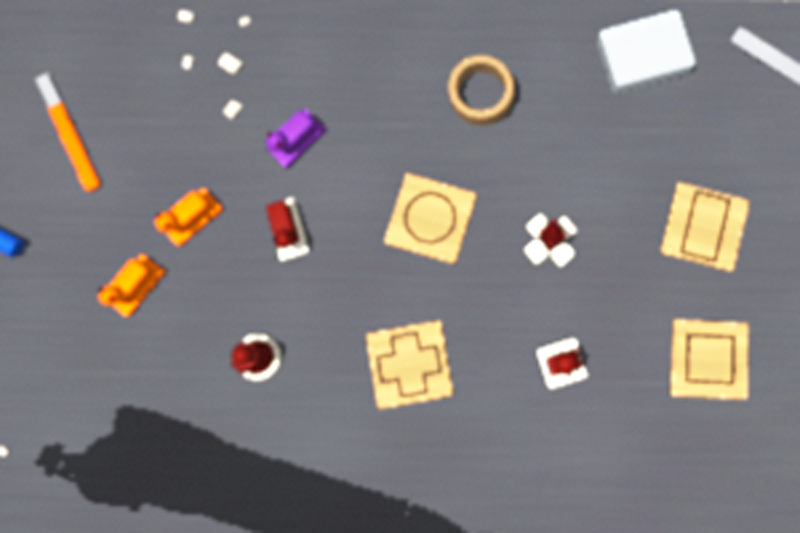

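View pics/scene0.png

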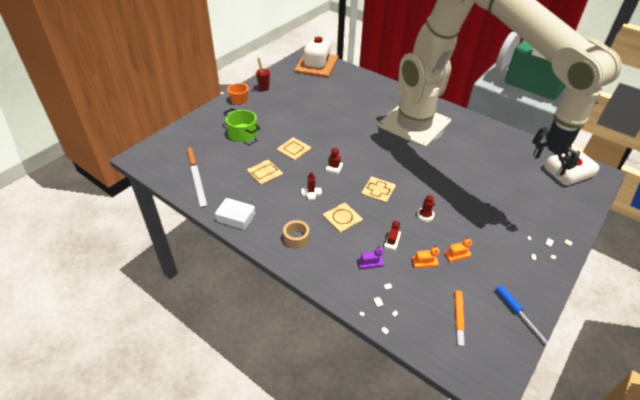

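```bash
cat > lib.py <<'E'
import numpy as np, cv2
from scipy.optimize import minimize
from scipy.spatial.transform import Rotation as Ro
from workcell import sensors, imaging, spotter
def rect(a,b): return np.array([[a,b],[-a,b],[-a,-b],[a,-b]])/2
th=np.linspace(0,2*np.pi,48,endpoint=False)
SH={"figure":[.028*np.c_[np.cos(th),np.sin(th)]],"bust":[rect(.05,.05)],"finial":[rect(.068,.024),rect(.024,.068)],"cat":[rect(.074,.036)]}
def view(c):
    """picture, and world->camera pose of camera c"""
    k=imaging.calibration(c)
    if c=="wrist":
        o=sensors.get_obs(); T=np.eye(4); T[:3,:3]=Ro.from_quat(o["ee_rot"]).as_matrix(); T[:3,3]=o["position"]
        T=np.linalg.inv(T@k["tool_from_camera"]); R,t=T[:3,:3],T[:3,3]
    else: R,t=k["R"],k["t"]
    return imaging.camera(c),R,t,k["mtx"],k["D"]
def proj(P,v): return cv2.projectPoints(np.asarray(P,float).reshape(-1,3),cv2.Rodrigues(v[1])[0],v[2],v[3],v[4])[0][:,0]
def ground(px,z,v):
    u=cv2.undistortPoints(np.array([[px]],float),v[3],v[4])[0,0]
    d=v[1].T@np.array([u[0],u[1],1]); c=-v[1].T@v[2]
    return (c+d*(z-c[2])/d[2])[:2]
def masks(img):
    h=cv2.cvtColor(img,cv2.COLOR_BGR2HSV).astype(int); H,S,V=h[...,0],h[...,1],h[...,2]
    red=((H<6)|(H>170))&(S>120)
    wood=(H>8)&(H<32)&(S>50)&(S<190)&(V>120)
    white=(S<60)&(V>150)
    return red,wood,white
def fit(name,xy,v,z0=0.,K=4,hw=None,yaws=None):
    """least squares of the rendered plinth/board silhouette against the mask: x,y,yaw,residual"""
    red,wood,white=masks(v[0]); board=name.startswith("board")
    shp,h=([rect(.096,.096)],.008) if board else (SH[name],.014)
    c=proj([*xy,z0],v)[0]
    s=np.linalg.norm(proj([[*xy,0],[xy[0],xy[1]+.05,0]],v).ptp(0) if hasattr(np.ndarray,'ptp') else np.ptp(proj([[*xy,0],[xy[0],xy[1]+.05,0]],v),axis=0))/.05
    w=int(s*(.085 if board else .065)); x0,y0=(c-w).astype(int); x0,y0=max(x0,0),max(y0,0)
    crop=lambda m: m[y0:y0+2*w,x0:x0+2*w]
    if board:
        m=cv2.morphologyEx(crop(wood).astype(np.uint8),cv2.MORPH_CLOSE,np.ones((5,5)))
        n,l,st,_=cv2.connectedComponentsWithStats(m); b=1+np.argmax(st[1:,4])
        hull=cv2.convexHull(cv2.findContours((l==b).astype(np.uint8),cv2.RETR_EXTERNAL,cv2.CHAIN_APPROX_NONE)[0][0])
        m=cv2.fillConvexPoly(np.zeros_like(m),hull,1); wt=np.ones(m.shape)
    else:
        m=crop(white).astype(np.uint8); wt=1.-cv2.dilate(crop(red).astype(np.uint8),np.ones((3,3)))
    up=lambda a: cv2.resize(a.astype(np.float32),None,fx=K,fy=K,interpolation=cv2.INTER_LINEAR)
    M,W=up(m),up(wt)
    def render(p):
        R=np.array([[np.cos(p[2]),-np.sin(p[2])],[np.sin(p[2]),np.cos(p[2])]]); im=np.zeros(M.shape,np.uint8)
        for q in shp:
            g=q@R.T+p[:2]
            u=np.vstack([proj(np.c_[g,np.full(len(g),z0+z)],v) for z in (0,h)])
            u=((u-[x0,y0]+.5)*K-.5)
            cv2.fillConvexPoly(im,cv2.convexHull((u*16).round().astype(np.int32)),1,shift=4)
        return cv2.GaussianBlur(im.astype(np.float32),(0,0),K*.5)
    f=lambda p:float((W*(render(p)-M)**2).sum())/K/K
    best=None
    sym={"figure":[0],"cat":np.arange(0,np.pi,np.pi/8)}.get(name,np.arange(0,np.pi/2,np.pi/8)) if yaws is None else yaws
    for a in sym:
        S0=np.array([[*xy,a]]*4); S0[1,0]+=.01; S0[2,1]+=.01; S0[3,2]+=.3
        r=minimize(f,[*xy,a],method="Nelder-Mead",options=dict(initial_simplex=S0,xatol=1e-4,fatol=1e-3))
        if best is None or r.fun<best.fun: best=r
    return best.x,best.fun
def goto(xyz,yaw):
    """shift (tool axes) and turn about tool z (deg) to a tool-down pose whose tool y makes angle yaw with world x (mod pi)"""
    o=sensors.get_obs(); R=Ro.from_quat(o["ee_rot"]).as_matrix(); cur=np.arctan2(R[1,1],R[0,1])
    d=(yaw-cur+np.pi/2)%np.pi-np.pi/2
    T=Ro.from_euler("z",d).as_matrix()@np.array([[ np.sin(cur)*-1, np.cos(cur),0],[np.cos(cur),np.sin(cur),0],[0,0,-1]])
    rv=Ro.from_matrix(R.T@T).as_rotvec(); sh=R.T@(np.array(xyz)-o["position"])
    print("shift",sh.round(4),"rot",rv.round(4),"cur yaw",round(np.degrees(cur),1),"j7",o["joint_pos"][6].round(2),"t",o["clock"])
E
python3 - <<'E'
from lib import *
v=view("top")
for n,c,z in [("figure",(224,243),.03),("bust",(340,245),.02),("finial",(336.5,200),.014),("cat",(239,196),.014),("board_round",(291.2,189.4),.008),("board_square",(395.8,244),.008),("board_cross",(284,247),.008),("board_oblong",(394.4,194.5),.008)]:
    p,r=fit(n,ground(c,z,v),v); print(n,p.round(4),round(np.degrees(p[2]),1),round(r,1))
goto([.55,.0,.3],np.pi/2)
E
```

```text
Traceback (most recent call last):
  File "lib.py", line 32, in fit
    s=np.linalg.norm(proj([[*xy,0],[xy[0],xy[1]+.05,0]],v).ptp(0) if hasattr(np.ndarray,'ptp') else np.ptp(proj([[*xy,0],[xy[0],xy[1]+.05,0]],v),axis=0))/.05
                     ^^^^^^^^^^^^^^^^^^^^^^^^^^^^^^^^^^^^^^^^^
AttributeError: `ptp` was removed from the ndarray class in NumPy 2.0. Use np.ptp(arr, ...) instead.
```

```bash
python3 - <<'E'
import re
t=open("lib.py").read().split("\n")
i=[k for k,l in enumerate(t) if l.startswith("    s=np.linalg")][0]
t[i]="    s=np.linalg.norm(np.diff(proj([[*xy,0],[xy[0],xy[1]+.05,0]],v),axis=0))/.05"
open("lib.py","w").write("\n".join(t))
E
python3 - <<'E'
from lib import *
v=view("top")
for n,c,z in [("figure",(224,243),.03),("bust",(340,245),.02),("finial",(336.5,200),.014),("cat",(239,196),.014),("board_round",(291.2,189.4),.008),("board_square",(395.8,244),.008),("board_cross",(284,247),.008),("board_oblong",(394.4,194.5),.008)]:
    p,r=fit(n,ground(c,z,v),v); print(n,p.round(4),round(np.degrees(p[2]),1),round(r,1))
goto([.55,.15,.25],np.pi/2)
E
```

```text
figure [0.4467 0.3    0.3634] 20.8 13.9
bust [ 0.4464 -0.0918  0.3485] 20.0 29.5
finial [ 0.6079 -0.0755  0.7329] 42.0 25.0
cat [0.6153 0.2714 0.3197] 18.3 8.2
board_round [0.6351 0.0825 1.2894] 73.9 53.5
board_square [ 0.4568 -0.2842  1.537 ] 88.1 45.2
board_cross [0.4419 0.1043 1.7806] 102.0 67.5
board_oblong [ 0.6308 -0.28    1.3283] 76.1 52.9
shift [-0.4426 -0.2656 -0.0017] rot [ 1.000e-04 -0.000e+00 -4.158e-01] cur yaw 66.2 j7 -0.09 t 0.7
```

```bash
python3 -m inch '[[[-0.044,-0.026,0,0,0,-0.04,-1],[-0.088,-0.053,0,0,0,-0.08,-1],[-0.133,-0.08,0,0,0,-0.12,-1],[-0.177,-0.106,0,0,0,-0.17,-1],[-0.221,-0.133,0,0,0,-0.21,-1],[-0.266,-0.16,0,0,0,-0.25,-1],[-0.31,-0.186,0,0,0,-0.29,-1],[-0.354,-0.212,0,0,0,-0.33,-1],[-0.398,-0.239,0,0,0,-0.37,-1],[-0.4426,-0.2656,0,0,0,-0.416,-1]]]'
python3 -m inch '[[[0,0,0,0,0,0,-1],[0,0,0,0,0,0,-1],[0,0,0,0,0,0,-1]]]'
python3 - <<'E'
from lib import *
v=view("wrist"); cv2.imwrite("pics/w1.png",v[0])
for n,c in [("figure",(.4467,.3)),("cat",(.6153,.2714)),("board_round",(.6351,.0825)),("board_cross",(.4419,.1043))]:
    p,r=fit(n,c,v); print(n,p.round(4),round(np.degrees(p[2]),1),round(r,1))
goto([.55,-.18,.25],np.pi/2)
E
```

```text
clock: 1.7
position: [0.5416, 0.1614, 0.2487]
ee_rot: [-0.001, 1.0, 0.0, 0.0]
ft_force: [0.8, 0.9, 0.4]
grip_width: 0.995
grasp_force: 0.0
clock: 2.0
position: [0.5402, 0.1644, 0.2482]
ee_rot: [-0.001, 1.0, 0.0, -0.0]
ft_force: [-0.3, 0.6, -0.2]
grip_width: 1.002
grasp_force: 0.0
figure [0.4454 0.3028 0.105 ] 6.0 59.8
cat [0.6172 0.2722 0.3479] 19.9 44.6
board_round [0.6338 0.0833 1.3064] 74.8 108.3
board_cross [0.4403 0.1038 1.7693] 101.4 82.8
shift [-0.0092 -0.3447 -0.0019] rot [ 0.0006 -0.0003  0.0022] cur yaw 90.1 j7 1.23 t 2.05
```

View pics/w1.png

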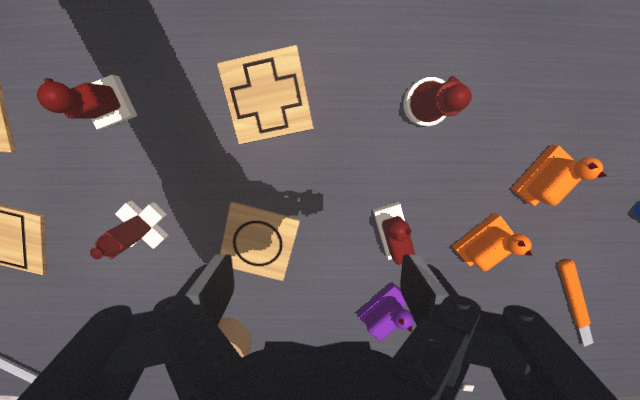

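```bash
cat >> lib.py <<'E'
def overlay(v,name,p,out,z0=0.,s=None):
    """crop around a fit with the fitted base and top outline drawn, 4x"""
    c=proj([*p[:2],z0],v)[0].astype(int); w=45; x0,y0=np.maximum(c-w,0)
    im=cv2.resize(v[0][y0:y0+2*w,x0:x0+2*w],None,fx=4,fy=4,interpolation=cv2.INTER_CUBIC)
    shp,h=([rect(.096,.096)],.008) if name.startswith("board") else (SH[name],.014)
    R=np.array([[np.cos(p[2]),-np.sin(p[2])],[np.sin(p[2]),np.cos(p[2])]])
    for z,col in((0,(255,0,0)),(h,(0,255,0))):
        for q in shp:
            g=q@R.T+p[:2]; u=(proj(np.c_[g,np.full(len(g),z0+z)],v)-[x0,y0]+.5)*4-.5
            cv2.polylines(im,[u.round().astype(np.int32)],True,col,1)
    return cv2.resize(im,(260,260))
E
python3 -m inch '[[[-0.005,-0.045,0,0,0,0,-1],[-0.005,-0.09,0,0,0,0,-1],[-0.009,-0.135,-0.002,0,0,0,-1],[-0.009,-0.18,-0.002,0,0,0,-1],[-0.009,-0.22,-0.002,0,0,0,-1],[-0.009,-0.26,-0.002,0,0,0,-1],[-0.009,-0.3,-0.002,0,0,0,-1],[-0.009,-0.345,-0.002,0,0,0,-1],[-0.009,-0.345,-0.002,0,0,0,-1],[-0.009,-0.345,-0.002,0,0,0,-1]]]'
python3 - <<'E'
from lib import *
v=view("wrist"); cv2.imwrite("pics/w2.png",v[0]); I=[]
for n,c in [("bust",(.4464,-.0918)),("finial",(.6079,-.0755)),("board_square",(.4568,-.2842)),("board_oblong",(.6308,-.28)),("board_round",(.6351,.0825)),("board_cross",(.4419,.1043))]:
    try:
        p,r=fit(n,c,v); print(n,p.round(4),round(np.degrees(p[2]),1),round(r,1)); I.append(overlay(v,n,p,0))
    except Exception as e: print(n,e); I.append(np.zeros((260,260,3),np.uint8))
cv2.imwrite("pics/o2.png",np.vstack([np.hstack(I[:3]),np.hstack(I[3:])]))
print(sensors.get_obs()["position"])
E
```

```text
clock: 3.05
position: [0.5498, -0.1814, 0.2502]
ee_rot: [0.0, 1.0, 0.0, -0.0]
ft_force: [-0.5, 0.7, 1.3]
grip_width: 1.005
grasp_force: 0.0
bust [ 0.4449 -0.0905  0.3027] 17.3 270.1
finial [ 0.6087 -0.0732  0.7107] 40.7 243.1
board_square [ 0.454  -0.2856  1.5375] 88.1 56.8
board_oblong [ 0.6303 -0.2798  1.3324] 76.3 33.7
board_round [0.6333 0.0855 1.2972] 74.3 89.8
board_cross [0.4399 0.1065 0.2003] 11.5 207.7
[ 0.55012937 -0.18009247  0.25015226]
```

View pics/o2.png

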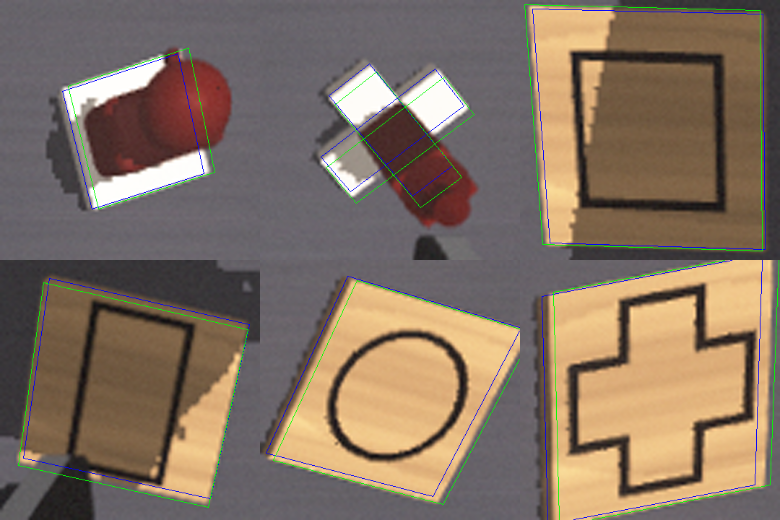

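```bash
python3 - <<'E'
t=open("lib.py").read()
t=t.replace("white=(S<60)&(V>150)","white=(S<60)&(V>205)")
t=t.replace("wt=1.-cv2.dilate(crop(red).astype(np.uint8),np.ones((3,3)))","""wt=1.-cv2.dilate(crop(red).astype(np.uint8),np.ones((3,3)))
        V=crop(v[0].max(2)); mid=cv2.morphologyEx(((V>125)&(V<=205)).astype(np.uint8),cv2.MORPH_OPEN,np.ones((3,3))); wt*=1-mid""")
t=t.replace("for z in (0,h)])","for z in ((0,h) if board else (h,))])")
open("lib.py","w").write(t)
E
python3 - <<'E'
from lib import *
v=view("wrist"); I=[]
for n,c in [("bust",(.4464,-.0918)),("finial",(.6079,-.0755))]:
    p,r=fit(n,c,v); print(n,p.round(4),round(np.degrees(p[2]),1),round(r,1)); I.append(overlay(v,n,p,0))
v=view("top")
for n,c in [("bust",(.4464,-.0918)),("finial",(.6079,-.0755)),("figure",(.4467,.3)),("cat",(.6153,.2714))]:
    p,r=fit(n,c,v); print(n,p.round(4),round(np.degrees(p[2]),1),round(r,1))
cv2.imwrite("pics/o3.png",np.hstack(I))
E
```

```text
bust [ 0.4455 -0.0928  1.8852] 108.0 222.7
finial [ 0.6054 -0.076   0.7126] 40.8 135.2
bust [ 0.4472 -0.0921  0.312 ] 17.9 13.6
finial [ 0.6069 -0.0754  0.7139] 40.9 9.2
figure [0.4462 0.3011 0.1619] 9.3 9.9
cat [0.6137 0.2725 0.3536] 20.3 13.8
```

View pics/o3.png

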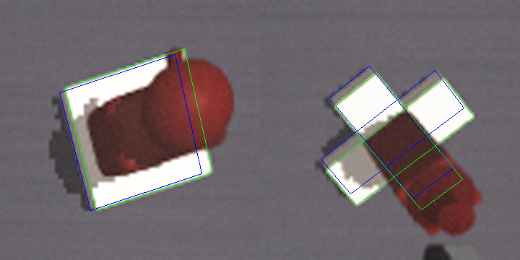

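Run:
```python
from lib import *
goto([.4455,-.0928,.045],np.radians(108))
```

```text
shift [0.1045 0.0869 0.2053] rot [ 9.000e-04  1.000e-04 -3.106e-01] cur yaw 90.2 j7 1.9 t 3.2
```

```bash
python3 -m inch '[[[0.026,0.022,0.02,0,0,-0.08,-1],[0.052,0.044,0.04,0,0,-0.155,-1],[0.078,0.066,0.06,0,0,-0.23,-1],[0.1045,0.087,0.08,0,0,-0.311,-1],[0.1045,0.087,0.1,0,0,-0.311,-1],[0.1045,0.087,0.13,0,0,-0.311,-1],[0.1045,0.087,0.16,0,0,-0.311,-1],[0.1045,0.087,0.185,0,0,-0.311,-1],[0.1045,0.087,0.205,0,0,-0.311,-1],[0.1045,0.087,0.205,0,0,-0.311,-1]]]' 50
python3 -m inch '[[[0,0,0,0,0,0,1],[0,0,0,0,0,0,1],[0,0,0,0,0,0,1],[0,0,0,0,0,0,1],[0,0,0,0,0,0,1],[0,0,0,0,0,0,1]]]' 50
python3 -c "
from lib import *
goto([.454,-.2856,.16],np.radians(88.1))"
```

```text
clock: 4.2
position: [0.4437, -0.0932, 0.0433]
ee_rot: [-0.156, 0.988, 0.0, -0.002]
ft_force: [0.5, 0.8, -0.0]
grip_width: 1.001
grasp_force: 0.0
clock: 4.8
position: [0.4463, -0.0946, 0.0465]
ee_rot: [-0.155, 0.988, 0.0, 0.001]
ft_force: [-1.6, 1.9, 6.0]
grip_width: 0.484
grasp_force: 51.5
shift [ 0.0509 -0.1842 -0.1135] rot [2.000e-04 2.400e-03 3.445e-01] cur yaw 107.8 j7 2.08 t 4.8
```

```bash
python3 - <<'E'
t=open("lib.py").read()
t=t.replace("def view(c):",'''def obs(n=5):
    """state with the TCP pose averaged over n readings (a camera call lets time pass)"""
    L=[sensors.get_obs()]
    for _ in range(n-1): imaging.camera("top"); L.append(sensors.get_obs())
    o=L[-1]; o["position"]=np.mean([l["position"] for l in L],0)
    o["ee_rot"]=Ro.from_quat([l["ee_rot"] for l in L]).mean().as_quat(); o["sd"]=np.std([l["position"] for l in L],0); return o
def view(c):''')
t=t.replace('o=sensors.get_obs(); T=','o=obs(); T=').replace('o=sensors.get_obs(); R=','o=obs(); R=').replace('"t",o["clock"])','"t",o["clock"],"pos",o["position"].round(4),"sd",o["sd"].round(4))')
open("lib.py","w").write(t)
E
python3 -m inch '[[[0,0,-0.02,0,0,0,1],[0,0,-0.05,0,0,0,1],[0,0,-0.08,0,0,0,1],[0.012,-0.046,-0.1,0,0,0.086,1],[0.025,-0.092,-0.1,0,0,0.172,1],[0.038,-0.138,-0.1,0,0,0.258,1],[0.051,-0.184,-0.1,0,0,0.3445,1],[0.051,-0.184,-0.1,0,0,0.3445,1],[0.051,-0.184,-0.1,0,0,0.3445,1]]]'
python3 -c "
from lib import *
goto([.454,-.2856,.145],np.radians(88.1))"
```

```text
clock: 5.7
position: [0.4525, -0.2866, 0.1453]
ee_rot: [0.018, 1.0, -0.0, -0.0]
ft_force: [-0.6, 2.5, -2.5]
grip_width: 0.481
grasp_force: 52.2
shift [-0.0009 -0.0006  0.0003] rot [ 0.0006 -0.0001  0.0006] cur yaw 88.1 j7 2.14 t 5.9 pos [ 0.4531 -0.2849  0.1453] sd [0.0003 0.0008 0.    ]
```

```bash
python3 -m inch '[[[-0.001,-0.0005,0.03,0,0,0,1],[-0.001,-0.0005,0.055,0,0,0,1],[-0.001,-0.0005,0.075,0,0,0,1],[-0.001,-0.0005,0.083,0,0,0,1],[-0.001,-0.0005,0.087,0,0,0,1],[-0.001,-0.0005,0.089,0,0,0,1],[-0.001,-0.0005,0.0905,0,0,0,1],[-0.001,-0.0005,0.0915,0,0,0,1],[-0.001,-0.0005,0.0915,0,0,0,1],[-0.001,-0.0005,0.0915,0,0,0,1]]]'
python3 - <<'E'
from lib import *
goto([.454,-.2856,.145],np.radians(88.1));print(sensors.get_obs()["ft_force"])
v=view("wrist"); cv2.imwrite("pics/w4.png",v[0])
E
```

```text
clock: 6.9
position: [0.4546, -0.2862, 0.0546]
ee_rot: [0.017, 1.0, -0.0, 0.001]
ft_force: [-2.7, 1.8, 6.6]
grip_width: 0.479
grasp_force: 53.3
shift [ 0.0004  0.0006 -0.0904] rot [ 0.      0.0012 -0.0001] cur yaw 88.1 j7 2.21 t 7.1 pos [ 0.4545 -0.2862  0.0546] sd [0. 0. 0.]
[-2.78828753  1.58635501  6.40501246]
```

View pics/w4.png

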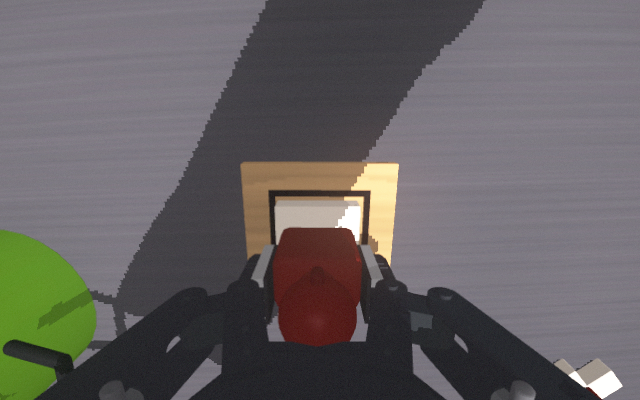

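```bash
python3 -m inch '[[[0,0,0,0,0,0,-1],[0,0,0,0,0,0,-1],[0,0,0,0,0,0,-1],[0,0,-0.03,0,0,0,-1],[0,0,-0.07,0,0,0,-1],[0,0,-0.11,0,0,0,-1],[0,0,-0.15,0,0,0,-1],[0,0,-0.19,0,0,0,-1],[0,0,-0.19,0,0,0,-1],[0,0,-0.19,0,0,0,-1]]]'
cat > lookfit.py <<'E'
import sys
from lib import *
def outline(n,c,v):
    """fit of the painted line: dark pixels inside the board"""
    pass
m,b,x,y=sys.argv[1],sys.argv[2],float(sys.argv[3]),float(sys.argv[4])
v=view("wrist"); p,r=fit(m,(x,y),v,z0=.008); q,s=fit(b,(x,y),v)
print(m,p.round(4),np.degrees(p[2]).round(1),round(r,1)); print(b,q.round(4),np.degrees(q[2]).round(1),round(s,1))
cv2.imwrite(sys.argv[5],np.hstack([overlay(v,m,p,0,.008),overlay(v,b,q,0)]))
E
python3 lookfit.py bust board_square .454 -.2856 pics/p1.png
python3 -c "
from lib import *
goto([.6054,-.076,.058],np.radians(40.8))"
```

```text
clock: 8.35
position: [0.4543, -0.2862, 0.2442]
ee_rot: [0.017, 1.0, -0.0, 0.001]
ft_force: [0.7, -0.2, -1.1]
grip_width: 1.001
grasp_force: 0.0
bust [ 0.4548 -0.2852 -0.0536] -3.1 23.2
board_square [ 0.455  -0.2837  1.5401] 88.2 31.5
shift [-0.1448  0.2148  0.1848] rot [-3.000e-04 -1.500e-03  8.253e-01] cur yaw 88.1 j7 2.09 t 8.8 pos [ 0.4537 -0.286   0.243 ] sd [0.0001 0.0001 0.0002]
```

View pics/p1.png

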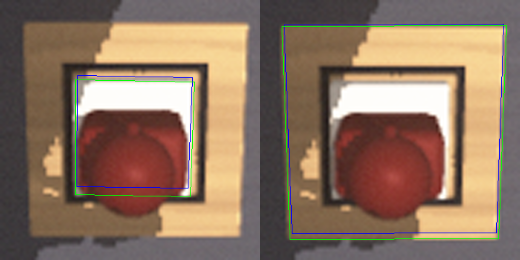

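```bash
python3 -m inch '[[[-0.024,0.036,0,0,0,0.138,-1],[-0.048,0.072,0,0,0,0.275,-1],[-0.072,0.107,0,0,0,0.413,-1],[-0.097,0.143,0,0,0,0.55,-1],[-0.121,0.179,0,0,0,0.688,-1],[-0.145,0.215,0,0,0,0.825,-1],[-0.145,0.215,0,0,0,0.825,-1],[-0.145,0.215,0,0,0,0.825,-1]]]'
python3 - <<'E'
from lib import *
v=view("wrist");I=[]
for n,c in [("finial",(.6054,-.076)),("board_cross",(.4401,.1045)),("board_round",(.6338,.0835)),("board_oblong",(.6303,-.28))]:
    p,r=fit(n,c,v); print(n,p.round(4),round(np.degrees(p[2]),1),round(r,1)); I.append(overlay(v,n,p,0))
    if n=="finial": f=p
cv2.imwrite("pics/o5.png",np.vstack([np.hstack(I[:2]),np.hstack(I[2:])]))
goto([f[0],f[1],.058],f[2])
E
```

```text
clock: 9.6
position: [0.6063, -0.075, 0.2431]
ee_rot: [0.415, 0.91, -0.0, -0.0]
ft_force: [-0.1, -1.2, 0.6]
grip_width: 1.001
grasp_force: 0.0
finial [ 0.6053 -0.0749  0.7154] 41.0 18.8
board_cross [0.4268 0.1178 0.4   ] 22.9 1090.7
board_round [ 0.6325  0.084  -0.2684] -15.4 36.1
board_oblong [ 0.6309 -0.2817  1.356 ] 77.7 1135.3
shift [0.0019 0.0009 0.186 ] rot [ 0.0004  0.     -0.004 ] cur yaw 40.8 j7 0.89 t 10.05 pos [ 0.6058 -0.0769  0.244 ] sd [0.0001 0.0002 0.    ]
```

View pics/o5.png

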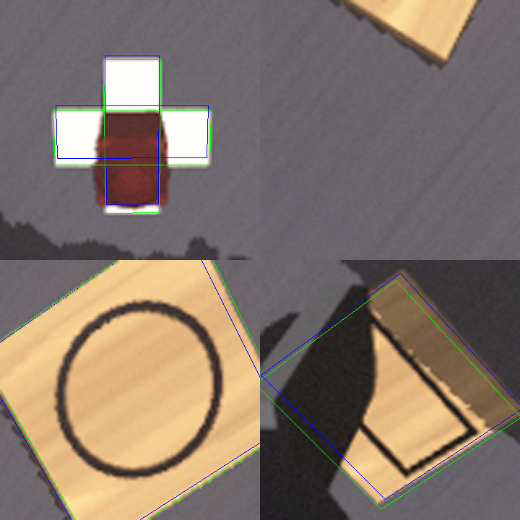

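```bash
python3 -m inch '[[[0.002,0.001,0.04,0,0,-0.004,-1],[0.002,0.001,0.08,0,0,-0.004,-1],[0.002,0.001,0.12,0,0,-0.004,-1],[0.002,0.001,0.155,0,0,-0.004,-1],[0.002,0.001,0.175,0,0,-0.004,-1],[0.002,0.001,0.186,0,0,-0.004,-1],[0.002,0.001,0.186,0,0,-0.004,-1]]]'
python3 -m inch '[[[0,0,0,0,0,0,1],[0,0,0,0,0,0,1],[0,0,0,0,0,0,1],[0,0,0,0,0,0,1],[0,0,0,0,0,0,1],[0,0,0,0,0,0,1],[0,0,0,0,0,0,1]]]' 50
python3 -c "
from lib import *
goto([.4403,.105,.16],np.radians(11.5))"
```

```text
clock: 10.75
position: [0.6049, -0.0739, 0.0568]
ee_rot: [0.414, 0.91, -0.0, -0.001]
ft_force: [0.5, 0.3, 0.6]
grip_width: 0.999
grasp_force: 0.0
clock: 11.45
position: [0.6061, -0.074, 0.0586]
ee_rot: [0.414, 0.91, 0.0, 0.001]
ft_force: [-1.4, 0.3, 5.5]
grip_width: 0.297
grasp_force: 50.3
shift [ 0.2437 -0.0074 -0.1016] rot [1.100e-03 4.000e-04 5.158e-01] cur yaw 41.1 j7 0.96 t 11.65 pos [ 0.6061 -0.0739  0.0586] sd [0. 0. 0.]
```

```bash
python3 -m inch '[[[0,0,-0.02,0,0,0,1],[0,0,-0.06,0,0,0,1],[0,0,-0.1,0,0,0,1],[0.035,0,-0.14,0,0,0.13,1],[0.07,0,-0.15,0,0,0.26,1],[0.1,0,-0.15,0,0,0.39,1],[0.12,-0.004,-0.15,0,0,0.516,1],[0.12,-0.004,-0.15,0,0,0.516,1],[0.12,-0.004,-0.15,0,0,0.516,1]]]'
python3 - <<'E'
from lib import *
v=view("wrist")
p,r=fit("board_cross",(.4401,.1045),v); print(p.round(4),round(np.degrees(p[2]),1),round(r,1))
cv2.imwrite("pics/o6.png",np.hstack([overlay(v,"board_cross",p,0),cv2.resize(v[0],(416,260))]))
goto([p[0],p[1],.2],p[2])
E
```

```text
clock: 12.55
position: [0.5236, 0.0141, 0.2078]
ee_rot: [0.632, 0.775, 0.0, -0.0]
ft_force: [0.2, -0.2, -1.8]
grip_width: 0.298
grasp_force: 49.9
[0.44   0.1043 1.7712] 101.5 42.6
shift [ 0.1057 -0.0641  0.0076] rot [-0.0000e+00  5.0000e-04  1.5705e+00] cur yaw 11.5 j7 0.16 t 13.0 pos [0.5239 0.0135 0.2076] sd [0.     0.0001 0.    ]
```

View pics/o6.png

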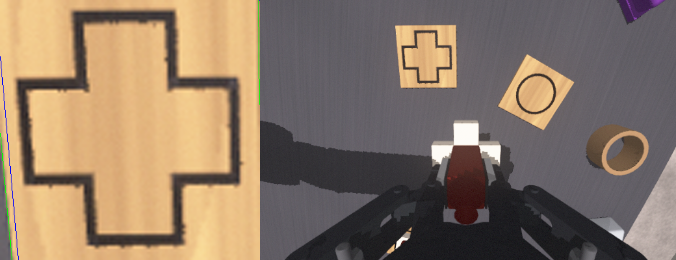

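```bash
python3 -m inch '[[[0.035,-0.021,0,0,0,0,1],[0.07,-0.043,0.02,0,0,0,1],[0.1057,-0.0641,0.04,0,0,0,1],[0.1057,-0.0641,0.06,0,0,0,1],[0.1057,-0.0641,0.08,0,0,0,1],[0.1057,-0.0641,0.08,0,0,0,1]]]'
python3 -c "
from lib import *
goto([.44,.1043,.0666],np.radians(11.5))"
```

```text
clock: 13.6
position: [0.4384, 0.1044, 0.1259]
ee_rot: [0.633, 0.774, -0.002, -0.001]
ft_force: [-0.6, -0.8, -2.5]
grip_width: 0.296
grasp_force: 50.4
shift [-0.0003  0.0002  0.0612] rot [-0.0007  0.0003 -0.0005] cur yaw 11.5 j7 -0.11 t 13.8 pos [0.4398 0.1046 0.1278] sd [0.0007 0.0001 0.001 ]
```

```bash
python3 -m inch '[[[0,0,0.025,0,0,0,1],[0,0,0.045,0,0,0,1],[0,0,0.054,0,0,0,1],[0,0,0.058,0,0,0,1],[0,0,0.06,0,0,0,1],[0,0,0.0612,0,0,0,1],[0,0,0.0612,0,0,0,1],[0,0,0.0612,0,0,0,1]]]'
python3 -c "
from lib import *
goto([.44,.1043,.0666],np.radians(11.5));print(sensors.get_obs()['ft_force'])"
```

```text
clock: 14.6
position: [0.4402, 0.105, 0.0671]
ee_rot: [0.633, 0.774, 0.0, 0.0]
ft_force: [-0.8, -0.0, -2.3]
grip_width: 0.294
grasp_force: 50.4
shift [-0.0006 -0.0002  0.0003] rot [ 0.0006 -0.0003 -0.0002] cur yaw 11.5 j7 -0.05 t 14.8 pos [0.4401 0.1049 0.0669] sd [0.0001 0.     0.0001]
[-0.24368078 -0.64721499 -2.6613982 ]
```

```bash
for i in 1 2; do python3 -m inch '[[[0,0,0.0007,0,0,0,1],[0,0,0.0007,0,0,0,1]]]' | grep -E "ft|pos"; done
```

```text
position: [0.44, 0.1049, 0.0665]
ft_force: [-4.1, -1.7, 8.2]
position: [0.44, 0.105, 0.0665]
ft_force: [-8.9, -3.9, 20.0]
```

Contact made; release and lift.

```bash
python3 -m inch '[[[0,0,-0.0008,0,0,0,1],[0,0,-0.0008,0,0,0,-1],[0,0,-0.0008,0,0,0,-1],[0,0,-0.0008,0,0,0,-1],[0,0,-0.04,0,0,0,-1],[0,0,-0.08,0,0,0,-1],[0,0,-0.12,0,0,0,-1],[0,0,-0.18,0,0,0,-1],[0,0,-0.18,0,0,0,-1],[0,0,-0.18,0,0,0,-1]]]'
python3 lookfit.py finial board_cross .44 .1043 pics/p2.png
python3 -c "
from lib import *
goto([.445,.30,.25],np.radians(40))"
```

```text
clock: 16.2
position: [0.4408, 0.1052, 0.2468]
ee_rot: [0.633, 0.774, 0.002, 0.001]
ft_force: [-0.2, 0.1, -0.5]
grip_width: 1.003
grasp_force: 0.0
finial [0.4414 0.1045 1.7709] 101.5 17.4
board_cross [0.4418 0.1044 0.1995] 11.4 65.7
shift [ 0.1903  0.0444 -0.0061] rot [-2.000e-03  2.000e-04 -4.977e-01] cur yaw 11.5 j7 -0.16 t 16.65 pos [0.4394 0.1046 0.2441] sd [0.0001 0.     0.0003]
```

View pics/p2.png

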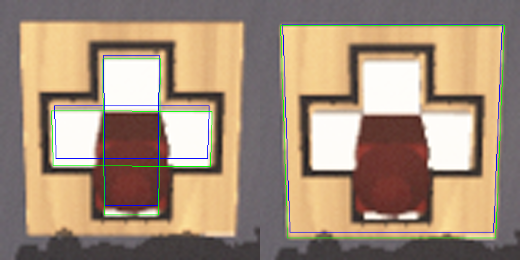

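```bash
python3 -m inch '[[[0.04,0.009,0,0,0,-0.1,-1],[0.08,0.018,0,0,0,-0.2,-1],[0.12,0.027,0,0,0,-0.3,-1],[0.16,0.036,0,0,0,-0.4,-1],[0.19,0.044,0,0.0,0,-0.498,-1],[0.19,0.044,0,0,0,-0.498,-1],[0.19,0.044,0,0,0,-0.498,-1]]]' | head -2
python3 - <<'E'
from lib import *
v=view("wrist")
for n,c in [("figure",(.446,.301)),("cat",(.615,.272)),("board_round",(.6325,.084))]:
    p,r=fit(n,c,v); print(n,p.round(4),round(np.degrees(p[2]),1),round(r,1))
    if n=="figure": f=p
goto([f[0],f[1],.058],np.radians(40))
E
```

```text
clock: 17.35
position: [0.445, 0.2998, 0.2446]
figure [0.4456 0.2992 0.0709] 4.1 12.9
cat [0.6066 0.2604 2.6128] 149.7 180.3
board_round [ 0.6305  0.0839 -0.3484] -20.0 2255.2
shift [-0.0002  0.0002  0.1874] rot [ 0.0004 -0.0002 -0.001 ] cur yaw 39.9 j7 0.06 t 17.8 pos [0.4453 0.2991 0.2454] sd [0.     0.0002 0.    ]
```

```bash
python3 -m inch '[[[0,0,0.04,0,0,0,-1],[0,0,0.08,0,0,0,-1],[0,0,0.12,0,0,0,-1],[0,0,0.155,0,0,0,-1],[0,0,0.177,0,0,0,-1],[0,0,0.1875,0,0,0,-1],[0,0,0.1875,0,0,0,-1]]]' | head -2
python3 -m inch '[[[0,0,0,0,0,0,1],[0,0,0,0,0,0,1],[0,0,0,0,0,0,1],[0,0,0,0,0,0,1],[0,0,0,0,0,0,1],[0,0,0,0,0,0,1],[0,0,0,0,0,0,1]]]' 50
python3 -c "
from lib import *
goto([.6325,.084,.2],np.radians(40))"
```

```text
clock: 18.5
position: [0.4447, 0.2993, 0.0568]
clock: 19.2
position: [0.4456, 0.3002, 0.0587]
ee_rot: [0.422, 0.906, 0.001, 0.0]
ft_force: [-1.7, -1.2, 5.9]
grip_width: 0.382
grasp_force: 49.1
shift [-0.2857  0.0044 -0.1414] rot [ 0.0015 -0.0003  0.0004] cur yaw 40.0 j7 0.11 t 19.4 pos [0.4456 0.3002 0.0587] sd [0. 0. 0.]
```

```bash
python3 -m inch '[[[0,0,-0.02,0,0,0,1],[0,0,-0.06,0,0,0,1],[0,0,-0.1,0,0,0,1],[-0.045,0,-0.14,0,0,0,1],[-0.09,0.001,-0.14,0,0,0,1],[-0.135,0.002,-0.14,0,0,0,1],[-0.18,0.003,-0.14,0,0,0,1],[-0.225,0.004,-0.13,0,0,0,1],[-0.27,0.004,-0.11,0,0,0,1],[-0.286,0.0044,-0.07,0,0,0,1]]]' | head -2
python3 -m inch '[[[0,0,0,0,0,0,1],[0,0,0,0,0,0,1]]]' | grep -E "pos|ft"
python3 -c "
from lib import *
goto([.633,.084,.0667],np.radians(40))"
```

```text
clock: 20.4
position: [0.6364, 0.0783, 0.1298]
position: [0.6318, 0.0837, 0.1271]
ft_force: [0.5, 0.4, -1.1]
shift [-0.0008 -0.0002  0.0621] rot [ 0.0014 -0.0001  0.0015] cur yaw 40.1 j7 0.65 t 20.8 pos [0.6326 0.0847 0.1288] sd [0.0004 0.0005 0.0008]
```

```bash
python3 -m inch '[[[-0.001,0,0.025,0.001,0,0,1],[-0.001,0,0.045,0.001,0,0,1],[-0.001,0,0.055,0.001,0,0,1],[-0.001,0,0.059,0.001,0,0,1],[-0.001,0,0.0605,0.001,0,0,1],[-0.001,0,0.061,0.001,0,0,1],[-0.001,0,0.061,0.001,0,0,1]]]' | grep -E "pos|ft"
python3 -m inch '[[[0,0,0.0006,0,0,0,1],[0,0,0.0006,0,0,0,1]]]' | grep -E "pos|ft"
python3 -m inch '[[[0,0,0.0006,0,0,0,1],[0,0,0.0006,0,0,0,1]]]' | grep -E "pos|ft"
```

```text
position: [0.6336, 0.0829, 0.0676]
ft_force: [-0.2, -0.1, -2.2]
position: [0.6336, 0.0829, 0.0669]
ft_force: [-0.5, -0.8, 2.0]
position: [0.6336, 0.0828, 0.0668]
ft_force: [-3.4, -0.4, 9.3]
```

```bash
python3 -m inch '[[[0,0,-0.0005,0,0,0,-1],[0,0,-0.0005,0,0,0,-1],[0,0,-0.0005,0,0,0,-1],[0,0,-0.04,0,0,0,-1],[0,0,-0.08,0,0,0,-1],[0,0,-0.12,0,0,0,-1],[0,0,-0.18,0,0,0,-1],[0,0,-0.18,0,0,0,-1],[0,0,-0.18,0,0,0,-1]]]'|head -2
python3 lookfit.py figure board_round .633 .084 pics/p3.png
python3 -c "
from lib import *
goto([.614,.2725,.25],np.radians(110))"
```

```text
clock: 22.8
position: [0.6342, 0.083, 0.2477]
figure [0.6353 0.082  0.0849] 4.9 9.1
board_round [ 0.634   0.083  -0.2683] -15.4 82.3
shift [ 0.1573  0.1075 -0.006 ] rot [-0.002  -0.0025 -1.2214] cur yaw 40.0 j7 0.62 t 23.25 pos [0.6328 0.0829 0.2441] sd [0.0001 0.     0.0003]
```

View pics/p3.png

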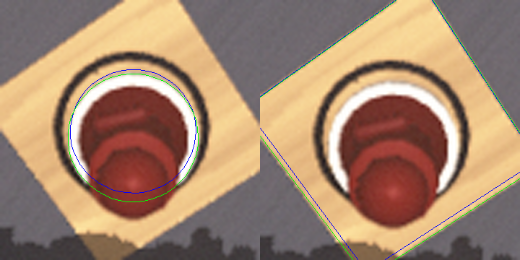

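```bash
python3 -m inch '[[[0.017,0.012,0,0,0,-0.136,-1],[0.035,0.024,0,0,0,-0.271,-1],[0.052,0.036,0,0,0,-0.407,-1],[0.07,0.048,0,0,0,-0.543,-1],[0.087,0.06,0,0,0,-0.679,-1],[0.105,0.072,0,0,0,-0.814,-1],[0.122,0.084,0,0,0,-0.95,-1],[0.14,0.096,0,0,0,-1.086,-1],[0.157,0.1075,0,0,0,-1.221,-1],[0.157,0.1075,0,0,0,-1.221,-1]]]' | head -2
python3 - <<'E'
from lib import *
v=view("wrist");v=view("wrist")
p,r=fit("cat",(.614,.2725),v); print(p.round(4),round(np.degrees(p[2]),1),round(r,1))
c,s=np.cos(p[2]),np.sin(p[2]); sg=1  # head at -x (towards the base)
g=p[:2]+.003*np.array([c,s]); cv2.imwrite("pics/o7.png",np.hstack([overlay(v,"cat",p,0),cv2.resize(v[0],(416,260))]))
goto([*p[:2],.038],p[2]+np.pi/2)
E
```

```text
clock: 24.25
position: [0.6133, 0.276, 0.2447]
[0.6134 0.2697 3.4726] 199.0 60.4
shift [ 0.0018 -0.0018  0.2075] rot [-0.0003 -0.0008  0.0172] cur yaw 109.9 j7 1.49 t 24.95 pos [0.6146 0.2721 0.2455] sd [0.     0.0001 0.    ]
```

View pics/o7.png

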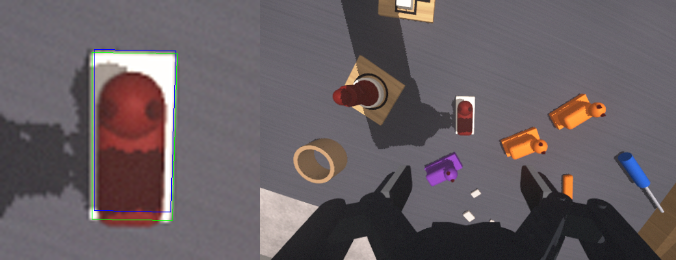

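```bash
python3 -m inch '[[[0.002,-0.002,0.04,0,0,0.009,-1],[0.002,-0.002,0.08,0,0,0.009,-1],[0.002,-0.002,0.12,0,0,0.009,-1],[0.002,-0.002,0.16,0,0,0.009,-1],[0.002,-0.002,0.19,0,0,0.009,-1],[0.002,-0.002,0.203,0,0,0.009,-1],[0.002,-0.002,0.2075,0,0,0.009,-1],[0.002,-0.002,0.2075,0,0,0.009,-1]]]' | head -2
python3 -m inch '[[[0,0,0,0,0,0,1],[0,0,0,0,0,0,1],[0,0,0,0,0,0,1],[0,0,0,0,0,0,1],[0,0,0,0,0,0,1],[0,0,0,0,0,0,1],[0,0,0,0,0,0,1]]]' 50
python3 -c "
from lib import *
goto([.5,-.16,.22],np.radians(110))"
```

```text
clock: 25.75
position: [0.6137, 0.2699, 0.0387]
clock: 26.45
position: [0.6137, 0.2699, 0.0387]
ee_rot: [-0.169, 0.986, 0.0, 0.0]
ft_force: [-1.1, 0.6, 6.0]
grip_width: 0.319
grasp_force: 51.3
shift [ 0.2504 -0.3674 -0.1813] rot [-0.0001  0.0003 -0.0093] cur yaw 109.5 j7 1.51 t 26.65 pos [0.6137 0.2699 0.0387] sd [0. 0. 0.]
```

```bash
python3 -m inch '[[[0,0,-0.02,0,0,0,1],[0,0,-0.06,0,0,0,1],[0,0,-0.1,0,0,0,1],[0.01,-0.031,-0.14,0,0,0.1,1],[0.022,-0.07,-0.15,0,0,0.24,1],[0.036,-0.112,-0.15,0,0,0.38,1],[0.05,-0.157,-0.15,0,0,0.52,1],[0.064,-0.2,-0.15,0,0,0.66,1],[0.078,-0.244,-0.15,0,0,0.8,1],[0.092,-0.288,-0.15,0,0,0.94,1]]]'
python3 -c "
from lib import *
goto([.631,-.279,.19],np.radians(-13.7))"
```

```text
clock: 27.65
position: [0.6219, -0.0342, 0.1876]
ee_rot: [0.298, 0.954, -0.0, -0.001]
ft_force: [1.7, -0.5, -2.6]
grip_width: 0.314
grasp_force: 50.2
shift [-0.1457 -0.1917 -0.0015] rot [-0.0026  0.0023  1.1987] cur yaw 55.0 j7 1.08 t 27.85 pos [ 0.6217 -0.0384  0.1878] sd [0.0002 0.0037 0.0002]
```

```bash
python3 -m inch '[[[-0.017,-0.022,0,0,0,0.135,1],[-0.034,-0.044,0,0,0,0.27,1],[-0.05,-0.066,0,0,0,0.4,1],[-0.066,-0.087,0,0,0,0.535,1],[-0.083,-0.109,0,0,0,0.67,1],[-0.1,-0.131,0,0,0,0.8,1],[-0.116,-0.153,0,0,0,0.935,1],[-0.132,-0.174,0,0,0,1.07,1],[-0.1455,-0.192,0,0,0,1.199,1],[-0.1455,-0.192,0,0,0,1.199,1]]]' | head -2
python3 -m inch '[[[0,0,0,0,0,0,1],[0,0,0.03,0,0,0,1],[0,0,0.06,0,0,0,1],[0,0,0.06,0,0,0,1]]]' | head -2
python3 -c "
from lib import *
goto([.631,-.279,.0467],np.radians(-13.7))"
```

```text
clock: 28.85
position: [0.6334, -0.2752, 0.1873]
clock: 29.25
position: [0.6329, -0.2692, 0.1236]
shift [-0.0083 -0.0013  0.081 ] rot [-0.0022 -0.0003  0.0137] cur yaw -12.9 j7 0.4 t 29.45 pos [ 0.6343 -0.2712  0.1277] sd [0.0007 0.0011 0.0021]
```

```bash
python3 -m inch '[[[-0.008,-0.001,0.01,0,0,0.014,1],[-0.008,-0.001,0.03,0,0,0.014,1],[-0.008,-0.001,0.05,0,0,0.014,1],[-0.008,-0.001,0.06,0,0,0.014,1],[-0.008,-0.001,0.06,0,0,0.014,1]]]' | head -2
python3 -c "
from lib import *
goto([.631,-.279,.0467],np.radians(-13.7));goto([.631,-.279,.0467],np.radians(-13.7))
v=view('wrist');cv2.imwrite('pics/w8.png',v[0])"
```

```text
clock: 29.95
position: [0.6305, -0.2808, 0.067]
shift [ 0.002  -0.0009  0.0219] rot [-0.0002  0.001  -0.0037] cur yaw -13.9 j7 0.42 t 30.15 pos [ 0.6314 -0.2811  0.0686] sd [0.0004 0.0002 0.0008]
shift [ 0.0018 -0.0012  0.0225] rot [ 0.0009  0.0008 -0.0034] cur yaw -13.9 j7 0.42 t 30.35 pos [ 0.6318 -0.281   0.0692] sd [0.0001 0.0001 0.0002]
```

View pics/w8.png

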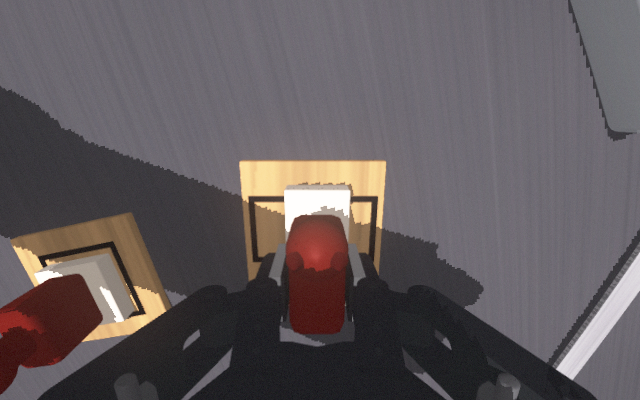

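The outline's long side runs along world x, so the cat needs a further quarter turn. I'll raise it before turning.

```bash
python3 -m inch '[[[0,0,-0.04,0,0,0,1],[0.002,-0.001,-0.08,0,0,-0.1,1],[0.002,-0.001,-0.08,0,0,-0.24,1],[0.002,-0.001,-0.08,0,0,-0.38,1],[0.002,-0.001,-0.08,0,0,-0.52,1],[0.002,-0.001,-0.08,0,0,-0.66,1],[0.002,-0.001,-0.08,0,0,-0.8,1],[0.002,-0.001,-0.08,0,0,-0.94,1],[0.002,-0.001,-0.08,0,0,-1.08,1],[0.002,-0.001,-0.08,0,0,-1.22,1]]]' | head -2
python3 -m inch '[[[0,0,0,0,0,-0.12,1],[0,0,0,0,0,-0.24,1],[0,0,0,0,0,-0.354,1],[0,0,0,0,0,-0.354,1],[0,0,0,0,0,-0.354,1]]]' | head -2
python3 -c "
from lib import *
obs();goto([.631,-.279,.0467],np.radians(76.3))"
```

```text
clock: 31.6
position: [0.6307, -0.2787, 0.1482]
clock: 32.1
position: [0.6307, -0.2787, 0.1482]
shift [-0.0003 -0.0004  0.1015] rot [-0.0008 -0.0007 -0.0011] cur yaw 76.2 j7 1.83 t 32.5 pos [ 0.6309 -0.2785  0.1482] sd [0. 0. 0.]
```

```bash
python3 -m inch '[[[0,0,0.03,0,0,0,1],[0,0,0.06,0,0,0,1],[0,0,0.08,0,0,0,1],[0,0,0.085,0,0,0,1],[0,0,0.085,0,0,0,1],[0,0,0.085,0,0,0,1]]]' | grep -E "pos|ft"
python3 -c "
from lib import *
obs();goto([.631,-.279,.0472],np.radians(76.3))
v=view('wrist');cv2.imwrite('pics/w9.png',v[0][100:300,160:480])"
```

```text
position: [0.6316, -0.279, 0.0647]
ft_force: [0.9, -0.6, -2.7]
shift [ 0.0001 -0.0003  0.0167] rot [-0.0008  0.0004 -0.0002] cur yaw 76.3 j7 1.85 t 33.5 pos [ 0.6311 -0.2787  0.0639] sd [0.0001 0.0001 0.0002]
```

View pics/w9.png

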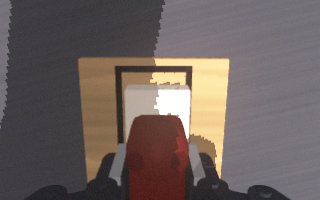

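```bash
python3 -m inch '[[[0,-0.001,0.006,0,0,0,1],[0,-0.001,0.011,0,0,0,1],[0,-0.001,0.014,0,0,0,1],[0,-0.001,0.016,0,0,0,1],[0,-0.001,0.0165,0,0,0,1],[0,-0.001,0.0165,0,0,0,1],[0,-0.001,0.0165,0,0,0,1]]]' | grep -E "pos|ft"
python3 -m inch '[[[0,0,0.0006,0,0,0,1],[0,0,0.0006,0,0,0,1]]]' | grep -E "pos|ft"
```

```text
position: [0.6306, -0.2796, 0.0468]
ft_force: [-1.4, 0.8, -2.0]
position: [0.6306, -0.2796, 0.0467]
ft_force: [-3.9, 1.6, 5.2]
```

```bash
python3 -m inch '[[[0,0,-0.0003,0,0,0,-1],[0,0,-0.0003,0,0,0,-1],[0,0,-0.0003,0,0,0,-1],[0,0,-0.04,0,0,0,-1],[0,0,-0.08,0,0,0,-1],[0,0,-0.12,0,0,0,-1],[0,0,-0.18,0,0,0,-1],[0,0,-0.2,0,0,0,-1],[0,0,-0.2,0,0,0,-1]]]'|head -2
python3 lookfit.py cat board_oblong .631 -.28 pics/p4.png
python3 - <<'E'
from lib import *
goto([.455,-.285,.25],np.radians(88))
v=view("top"); cv2.imwrite("pics/top9.png",cv2.resize(v[0][110:310,130:430],(600,400),interpolation=cv2.INTER_CUBIC))
for m,b,c in [("bust","board_square",(.4568,-.2842)),("figure","board_round",(.635,.0825)),("finial","board_cross",(.442,.104)),("cat","board_oblong",(.631,-.28))]:
    for n,z in((m,.008),(b,0)):
        p,r=fit(n,c,v,z0=z); print(n,p.round(4),np.degrees(p[2]).round(1),round(r,1))
a=cv2.imread("pics/p4.png"); t=cv2.imread("pics/top9.png"); cv2.imwrite("pics/f.png",np.vstack([cv2.copyMakeBorder(a,0,0,0,80,0),t[100:320]]))
E
```

```text
clock: 35.55
position: [0.6324, -0.2806, 0.2519]
cat [ 0.6321 -0.2796 -0.2361] -13.5 26.3
board_oblong [ 0.6308 -0.2803  1.3304] 76.2 56.0
shift [ 0.169  -0.0472 -0.0048] rot [-0.0003 -0.0026 -0.2044] cur yaw 76.3 j7 1.81 t 36.0 pos [ 0.6303 -0.2792  0.2448] sd [0.0001 0.0001 0.0002]
bust [ 0.4349 -0.2808  1.5928] 91.3 873.7
board_square [ 0.4437 -0.1674 -2.1042] -120.6 161.2
figure [0.6342 0.0833 0.0424] 2.4 6.2
board_round [0.6355 0.0828 1.2983] 74.4 54.3
finial [0.4422 0.1041 1.7662] 101.2 20.5
board_cross [0.4422 0.1038 1.7546] 100.5 71.2
cat [ 0.6037 -0.3222  2.7267] 156.2 96.0
board_oblong [ 0.6401 -0.2768  1.3659] 78.3 361.3
```

View pics/f.png

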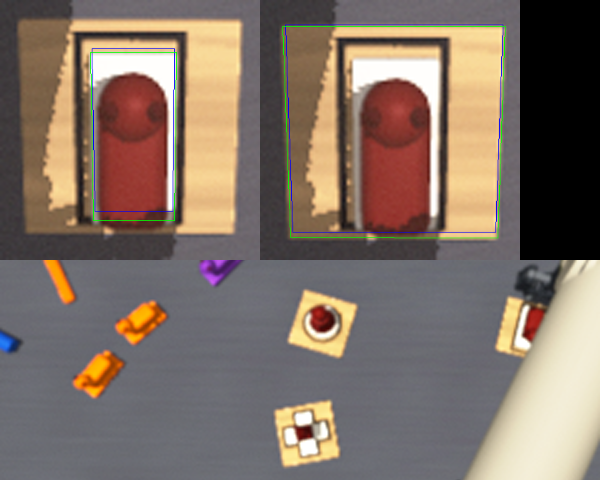

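```bash
python3 -c "
from workcell import order
print(order.hand_in())"
```

```text
the job is handed in; nothing more can be done
None
```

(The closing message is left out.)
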